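Change the bench supply over to the second feed

TASK

Change the bench supply over from feed one (lever leaning left) to feed two: move the lever of the grey changeover switch along its stepped gate to off in the middle, leave it in off for at least two full seconds so that the welder's contactors drop out, then step it across towards the front of the box and throw it on to the right until it snaps fully home. Feel for the stops of the gate instead of forcing the lever, let go of it at the end, and do not disturb the small things round the switch.

Things in the scene. Friction and masses are not known exactly. Their poses are not given: they have to be found in the camera images.
- switch_box: grey cast changeover switch bolted to the bench, 100 mm deep (x), 150 mm wide (y), 85 mm high; feet stick out 20 mm at both ends, conduits reach 92 mm behind its middle. Origin: centre of its underside. x to its back (away from the robot), y to its left, z up; left, right, front, back below mean these. Lever left: feed one; middle: off; right: feed two.
- lever_pivot (a point): centre of the lever's ball joint, 70 mm above the origin of switch_box; fixed in the box and turned like it
- lever_handle: the lever: a round black grip, 24 mm thick at its foot to 30 mm near the top, 57 mm long, on a 10 mm steel stem from the ball joint; Origin: on the grip's axis, 110 mm from lever_pivot; z along the lever to its free end; the grip reaches from 28 mm below to 29 mm above the origin. It moves on an arc, 11 mm higher upright than at the ends. No more than 25 N may be put on it.
- lever_swing (a joint): swing about the box's x axis, rad: 0 upright, -0.436 hard stop on the left (start, feed one), +0.436 hard stop on the right, home in feed two. From about 0.18 to 0.33 rad either way a sprung detent must be overcome (some 5 to 10 N at the grip); past 0.36 the lever snaps home to the hard stop, short of it it is not home. Elsewhere it moves lightly (1 to 2 N) and stays where it is left.
- lever_tilt (a joint): tilt about the box's y axis, rad: +0.175 to the back, -0.175 to the front (hard stops). A hidden Z-shaped gate keeps it above +0.12 left of off and below -0.12 right of off. Moved from the left, the lever meets a hard stop: that is off, and only within some 0.03 rad of that stop can it be stepped to the front. The stop lies anywhere from -0.1 to +0.14 rad of swing, set by the fitter: feel for it.
- bottle: small brown dropper bottle with black cap, 33 mm wide, 102 mm high, standing free to the left behind the switch; origin at the centre of its underside; bystander
- tip_wide: copper electrode tip, 20 mm wide, 26 mm high, standing to the right of the switch; bystander
- tip_slim: slimmer copper electrode tip, 15 mm wide, 31 mm high, standing to the right of the switch; bystander
- hex_key: small hex key, 90 mm by 35 mm, lying to the left of the switch; bystander

How it is judged:
On the way, in this order (a step that is already met when the one before it is completed fails the run):
1. the lever stands in off (swing between -0.12 and +0.18 rad) for two seconds (value of joint lever_swing between -0.12 and 0.18 rad), for 2 s.
2. the lever is home in feed two (value of joint lever_swing above 0.4 rad and value of joint lever_tilt below -0.12 rad), for 0.2 s.
At the end, for the whole second after the job is handed in: the lever rests, let go, in feed two: swing over 0.40 rad (detent passed, within 0.036 rad of its end stop) and tilt below -0.12 rad; the bottle and both electrode tips stand upright, and no bystander has been moved by more than 15 mm (all of step 2 and velocity of joint lever_swing between -0.05 and 0.05 rad/s and angle between each of bottle, tip_wide, tip_slim's own z axis and vertical below 0.1 rad); the robot touches nothing.
It fails at once if the lever is forced: more than 35 N between robot and lever (contact force between any of the fingers, the arm and lever_handle above 35 N).
It fails at once if a bystander is moved by more than 15 mm (distance of any of bottle, tip_wide, tip_slim, hex_key from where it was at the start of the episode above 0.015 m).
It also fails if it takes over 48 s, if anything falls off the work surface, if the arm or the gripper's body presses on something with over 40 N, if the wrist force passes 120 N, or if a joint passes its speed limit or range.

ROBOT

A 6-joint arm with a two-finger parallel gripper is mounted at the origin on a cart in front of the work surface, level with it; the furniture and walls round the work are solid. World frame = base frame: x ahead of the robot, y to its left, z up, the work surface at z = 0. Lengths are in m, angles in rad, forces in N, time in s.
With the tool pointing down it reaches from about 0.275 to 0.85 m from the base axis. Payload 5.2 kg.
Tool frame: the origin (TCP) lies midway between the tips of the shut fingers; the grasp point (between the pads) lies 19 mm behind it (env.pinch_z is the distance from the TCP to the grasp point, in m); z points along the fingers, y is the line along which they close (so a half turn about z gives the same grasp; the last joint's range is limited). The gripper opens to 85 mm and grips with 20 to 120 N. Pads are 22 mm wide; open, the fingers measure 114 mm over their backs; the gripper's body (76 mm by 85 mm) begins 54 mm behind the grasp point. The pads swing forward as they close: fully open they stand 13 mm farther back than shut.
Start: joints at [-1.423, 0.259, 1.535, -0, 1.348, -0.203], TCP at [0.189, -0.517, 0.231] pointing down, gripper open.
Joint ranges: [-3.14, 3.14], [-0.91, 2.08], [0.19, 2.58], [-1.22, 4.36], [0.22, 2.71], [-3.12, 3.12]. Speed limits (rad/s): [2.57, 2.57, 3.14, 3.14, 3.14, 3.14].

INTERFACE

Orientations are given as a 3x3 rotation matrix whose columns are the frame's x, y, z axes.
In Python, from plant import env, eyes gives the robot as it stands.
- The arm moves only by the tool play_rows, never from a script. Its arguments are lists of equal length, an entry for each row: "slide": the shift along the tool's x, y, z in units of 25 mm (1.0 is 25 mm), a list of three; "delta_rot": the turn, a rotation vector about the tool's x, y, z in units of 5 degrees (1.0 is 5 degrees), a list of three; "gripper": the opening, from -1 (shut) to 1 (fully open). In form: {"slide": [[x, y, z], ...], "delta_rot": [[rx, ry, rz], ...], "gripper": [gripper, ...]}. A call has 1 to 5 rows; each row shifts and turns the commanded pose from where the row before left it, along the tool's axes as they then stand; what a row does not reach is not made up. A row lasts 1/10 s, in which the tool goes at most 50 mm and 8.59 degrees, less where a joint would pass 70% of its speed; a pose out of reach is approached as far as the arm can. A call is refused whole if a number of a shift passes 1 or a number of a turn 1, either way. A call with a gripper value outside its range is refused whole. The fingers move at their own pace and stop on an object; "squeeze" is the grip in N (left out, the last holds). Time passes only in rows, so rows that do not move let the fingers close. It gives the time, the measured TCP pose, the force, the opening and the grip force at its end, in the units of the state.
- env.read_state(): the state, without advancing time (a new reading comes with each control period).
- eyes.grab_frame(name): name is "scene" or "top" or "wrist"; returns a dict with "pixels" (420x560x3 uint8, red, green, blue), "fx", "fy", "cx", "cy" (pixels), "rvec" (rotation vector, rad) and "tvec" (3), from world to camera coordinates, as OpenCV has them; the wrist camera has in their place "hand_eye" (4x4, takes a point from camera to tool coordinates, whose origin is the TCP and whose axes are the flange's). Camera axes: x right, y down, z forward; pixel columns grow to the right and rows downward; lengths in m; the calibration is good to about 2 mm. A picture is of the moment at which its call begins: read the wrist's pose just before it. There is no depth.
- env.hand_in(): hands the job in; it is judged then, once.
Trained networks look in a picture, given as the dict that the camera call returned (one of the last four; its "shot" number tells which), for a name from the list of things; names that differ only in an ending like _2 or _b are one class to them, and where a whole thing is asked for, a point or a joint stands for the part that bears it (a point fixed in the world has none). Each returns a list of dicts, best first, with "confidence" (0 to 1); they miss things now and then, are a little off and sometimes report something else, mostly with a low value. They report only what shows in the picture. A call takes as long as a camera call.
- eyes.recognise(picture, thing): "location" ([column, row] in pixels, amid what is visible of it).
The state is a dict: "time": time; "joint_positions": joint angles; "dq": joint speeds; "joint_torque": joint torques, N m; "position": TCP position; "tcp_rot": TCP orientation; "ft_force": force on the tool from outside, world axes, zero at the start; "ft_torque": the same for the moment, N m; "gripper_width": finger opening in m; "gripper_force": force on a finger pad.
Only numpy, scipy, OpenCV 4.12 (cv2) and the standard library are available. Lean on these libraries where they do the work, as an engineer would, in place of code of your own. Each camera call takes 0.05 s, during which the arm holds its last target. There are 200 camera calls.

## Working session

There is one attempt and no reset: what is moved stays moved. The work goes in short steps, Python scripts to look and compute and a tool call to move; the robot and the scene stay as the last step left them, time stands still between calls to the robot, and variables do not carry over. Pictures are saved under pics/ and viewed, at most 10 in all, crops included, and the job is handed in when it is done.

Besides the shell and the picture viewer there is one more tool, called after "Emit:" as a command line: name --argument value ..., lists and objects as JSON in quotes. play_rows: Moves the arm, as the interface text tells. Its arguments: {"type":"object","properties":{"slide":{"type":"array","items":{"type":"array","items":{"type":"number"}}},"delta_rot":{"type":"array","items":{"type":"array","items":{"type":"number"}}},"gripper":{"type":"array","items":{"type":"number"}},"squeeze":{"type":"number"}},"required":["slide","delta_rot","gripper"]}

```bash
mkdir -p pics; ls
cat > h.py <<'E'
import numpy as np, cv2
from plant import env, eyes
def P(f):
    R=cv2.Rodrigues(np.array(f["rvec"],float))[0]; return R,np.array(f["tvec"],float).ravel()
def ray(f,px):
    R,t=P(f); d=np.array([(px[0]-f["cx"])/f["fx"],(px[1]-f["cy"])/f["fy"],1]); d=R.T@d; return -R.T@t,d/np.linalg.norm(d)
def tri(rs):
    A=np.zeros((3,3));b=np.zeros(3)
    for o,d in rs:
        M=np.eye(3)-np.outer(d,d);A+=M;b+=M@o
    return np.linalg.solve(A,b)
def proj(f,p):
    R,t=P(f); q=R@np.array(p)+t; return [f["fx"]*q[0]/q[2]+f["cx"],f["fy"]*q[1]/q[2]+f["cy"]]
E
cat > a.py <<'E'
from h import *
fs={n:eyes.grab_frame(n) for n in("scene","top")}
for n,f in fs.items(): cv2.imwrite(f"pics/{n}0.png",f["pixels"][:,:,::-1])
for th in("switch_box","lever_pivot","lever_handle","bottle","tip_wide","tip_slim","hex_key"):
    rs=[]
    for n,f in fs.items():
        r=eyes.recognise(f,th)
        print(th,n,[(np.round(q["location"]).tolist(),round(q["confidence"],2)) for q in r[:2]])
        if r: rs.append(ray(f,r[0]["location"]))
    if len(rs)==2: print("   ",tri(rs).round(3))
s=env.read_state();print(s["time"],s["position"],s["tcp_rot"],env.pinch_z)
E
python3 a.py
```

```text
pics
switch_box scene [([306.0, 275.0], 0.97)]
switch_box top []
lever_pivot scene [([303.0, 274.0], 0.96), ([236.0, 272.0], 0.72)]
lever_pivot top [([306.0, 231.0], 0.82)]
    [ 0.481 -0.034  0.053]
lever_handle scene [([299.0, 203.0], 0.67), ([352.0, 333.0], 0.51)]
lever_handle top [([286.0, 217.0], 0.65), ([288.0, 220.0], 0.17)]
    [0.514 0.01  0.163]
bottle scene [([285.0, 227.0], 0.64), ([299.0, 204.0], 0.44)]
bottle top [([242.0, 184.0], 0.47)]
    [0.599 0.111 0.05 ]
tip_wide scene [([326.0, 344.0], 0.45)]
tip_wide top []
tip_slim scene []
tip_slim top []
hex_key scene [([236.0, 275.0], 0.67)]
hex_key top [([230.0, 236.0], 0.53)]
    [ 0.477  0.144 -0.016]
0.8 [ 0.18903355 -0.51647576  0.23132059] [[ 9.39082933e-01  3.43690623e-01  4.43861383e-06]
 [ 3.43690623e-01 -9.39082933e-01  7.49228902e-06]
 [ 6.74325598e-06 -5.51037080e-06 -1.00000000e+00]] 0.0187
```

View pics/scene0.png

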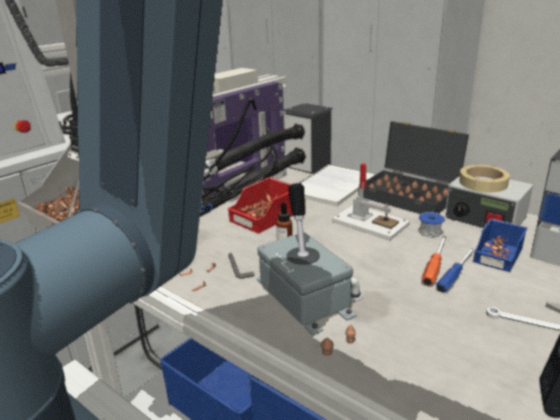

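View pics/top0.png

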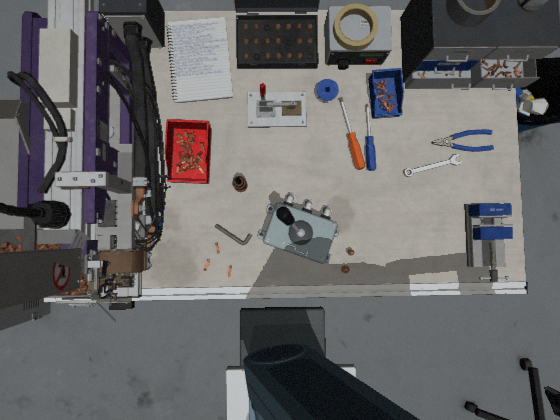

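The scene view shows the box around (305,275) with its grip at (298,200). In the top view the box is around (300,231), the grip at (285,214), the bottle at (240,182), the tips at (350,251) and (345,268), and the hex key at (233,236). I'll enlarge the box to get its yaw.

Run:
```python
import cv2
a=cv2.imread("pics/top0.png")[180:280,220:370]; b=cv2.imread("pics/scene0.png")[175:365,215:375]
a=cv2.resize(a,(800,533),interpolation=cv2.INTER_CUBIC); cv2.imwrite("pics/c1.png",a)
```

```text
(no output)
```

View pics/c1.png

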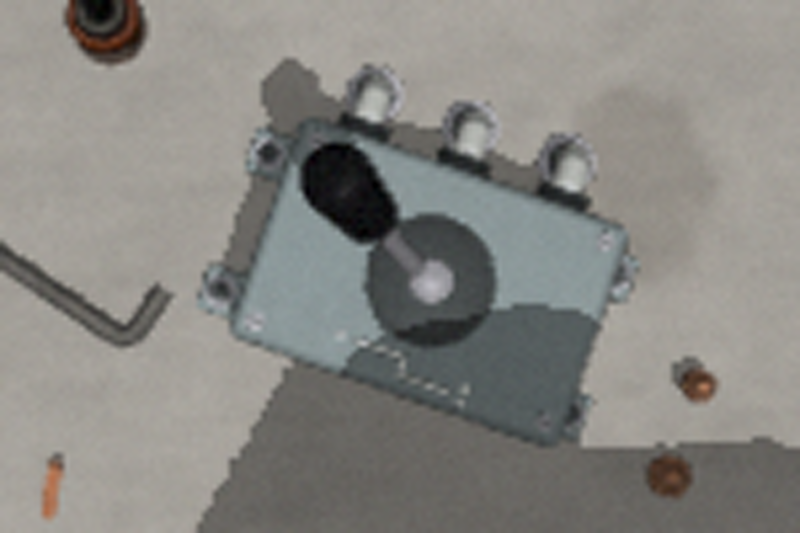

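The crop shows the box's top corners at about (300,122), (628,228), (552,445) and (233,335). The lever leans back and left, with the grip at about (350,190).

```bash
cat > b.py <<'E'
from h import *
from scipy.optimize import least_squares
f=eyes.grab_frame("top"); g=eyes.grab_frame("scene")
c=np.array([(300,122),(628,228),(552,445),(233,335)])/5.3333+[220,180]
L=np.array([(.05,.075),(.05,-.075),(-.05,-.075),(-.05,.075)])
W=lambda p:np.array([[p[0]+np.cos(p[2])*x-np.sin(p[2])*y,p[1]+np.sin(p[2])*x+np.cos(p[2])*y,z] for (x,y),z in zip(L*1.0,[.085]*4)])
fun=lambda p:np.concatenate([np.array(proj(f,w))-q for w,q in zip(W(p),c)])
r=least_squares(fun,[.5,-.03,-.3]);print(r.x,r.fun.round(1))
x,y,a=r.x;R=cv2.Rodrigues(np.array([0,0,a]))[0]
o=np.array([x,y,0]);pv=o+[0,0,.07]
def grip(sw,ti,l=.11):
    u=cv2.Rodrigues(np.array([sw,0,0.]))[0]@cv2.Rodrigues(np.array([0,ti,0.]))[0]@[0,0,1.]
    return pv+R@u*l
for l in(.082,.11,.139):
    p=grip(-.436,.175,l);print(l,p.round(3),np.round(proj(f,p),1),np.round(proj(g,p),1))
print("pivot",proj(f,pv+[0,0,.015]),proj(g,pv+[0,0,.015]))
for n,px in(("t1",(350,251.5)),("t2",(345,268.5))):
    oo,d=ray(f,px);print(n,(oo+d*((.015-oo[2])/d[2])).round(3))
print("camera",ray(f,(0,0))[0],ray(g,(0,0))[0], "ends", grip(.436,-.175), grip(0,.175),grip(0,-.175))
E
python3 b.py
```

```text
[ 0.47989207 -0.02399599 -0.33743763] [ 0.  -0.9  0.2 -0.1  1.   0.6 -1.2  0.4]
0.082 [0.505 0.003 0.143] [289.4 221.3] [297.6 216.6]
0.11 [0.513 0.013 0.168] [285.5 216.9] [296.1 200.3]
0.139 [0.522 0.023 0.194] [281.2 212.1] [294.5 183.5]
pivot [np.float64(300.3119188612095), np.float64(232.88395926056833)] [np.float64(301.9769245667052), np.float64(256.7048104936493)]
t1 [ 0.433 -0.151  0.015]
t2 [ 0.391 -0.138  0.015]
camera [0.47168544 0.04775242 1.03663045] [-0.09642596 -0.47166223  0.52461099] ends [ 0.4466753  -0.06082096  0.16818639] [ 0.49796391 -0.03033662  0.17831992] [ 0.46182022 -0.01765537  0.17831992]
```

Emit:
play_rows --slide '[[0.6,-0.3,-0.4],[0.6,-0.6,-0.4],[0.6,-0.8,-0.4],[0.6,-0.8,0],[0.6,-0.8,0]]' --delta_rot '[[0,0,1],[0,0,1],[0,0,1],[0,0,1],[0,0,1]]' --gripper '[-1,-1,-1,-1,-1]' --squeeze 20

```text
time: 1.4
position: [0.2508, -0.4216, 0.2618]
tcp_rot: [[0.996, -0.089, 0.0], [-0.089, -0.996, -0.001], [0.0, 0.001, -1.0]]
ft_force: [0.1, -0.9, 0.1]
gripper_width: 0.0125
gripper_force: 0.0
```

Emit:
play_rows --slide '[[0.4,-1,0],[0.4,-1,0],[0.4,-1,0],[0,-1,0],[0,-1,0]]' --delta_rot '[[0,0,1],[0,0,1],[0,0,0.88],[0,0,0],[0,0,0]]' --gripper '[-1,-1,-1,-1,-1]'

```text
time: 1.9
position: [0.3098, -0.3056, 0.2614]
tcp_rot: [[0.944, -0.33, 0.0], [-0.33, -0.944, -0.0], [0.0, 0.0, -1.0]]
ft_force: [-0.5, -0.6, 0.4]
gripper_width: 0.0003
gripper_force: 0.0
```

Emit:
play_rows --slide '[[0,-1,0],[0,-1,0],[0,-1,0],[0,-1,0],[0,-1,0]]' --delta_rot '[[0,0,0],[0,0,0],[0,0,0],[0,0,0],[0,0,0]]' --gripper '[-1,-1,-1,-1,-1]'

```text
time: 2.4
position: [0.3509, -0.1876, 0.2615]
tcp_rot: [[0.944, -0.331, 0.0], [-0.331, -0.944, -0.0], [0.0, 0.0, -1.0]]
ft_force: [-0.3, -0.1, -0.4]
gripper_width: -0.0001
gripper_force: 0.0
```

```bash
cat > s.py <<'E'
from h import *
s=env.read_state();a=-.337;o=np.array([.480,-.024,0]);R=cv2.Rodrigues(np.array([0,0,a]))[0]
print(round(s["time"],2),"box",(R.T@(s["position"]-o)).round(4),"Fbox",(R.T@s["ft_force"]).round(1),"w",round(s["gripper_width"],3))
print((R.T@s["tcp_rot"]).round(3).tolist())
E
python3 s.py
```

```text
2.4 box [-0.0677 -0.1971  0.2615] Fbox [-0.2 -0.2 -0.4] w -0.0
[[1.0, 0.0, 0.0], [0.0, -1.0, -0.0], [0.0, 0.0, -1.0]]
```

Emit:
play_rows --slide '[[0.35,-1,0],[0.35,-1,0],[0.35,-1,0],[0.35,-1,0],[0.35,-1,0]]' --delta_rot '[[0,0,0],[0,0,0],[0,0,0],[0,0,0],[0,0,0]]' --gripper '[-1,-1,-1,-1,-1]'

```text
time: 2.9
position: [0.4339, -0.0841, 0.2615]
tcp_rot: [[0.944, -0.33, 0.0], [-0.33, -0.944, -0.0], [0.001, 0.0, -1.0]]
ft_force: [-0.3, -1.1, 0.1]
gripper_width: 0.0
gripper_force: 0.0
```

Emit:
play_rows --slide '[[0.35,-1,0],[0.35,-1,0],[0.35,-1,0],[0.35,-1,0],[0.35,-1,0]]' --delta_rot '[[0,0,0],[0,0,0],[0,0,0],[0,0,0],[0,0,0]]' --gripper '[-1,-1,-1,-1,-1]'

```text
time: 3.4
position: [0.5165, 0.0194, 0.2614]
tcp_rot: [[0.944, -0.33, 0.0], [-0.33, -0.944, -0.0], [0.0, -0.0, -1.0]]
ft_force: [0.7, 0.2, -0.1]
gripper_width: 0.0002
gripper_force: 0.0
```

Emit:
play_rows --slide '[[0.1,-1,0],[0,-1,0],[0,-0.4,0],[0,0,0],[0,0,0]]' --delta_rot '[[0,0,0],[0,0,0],[0,0,0],[0,0,0],[0,0,0]]' --gripper '[-1,-1,-1,-1,-1]'

```text
time: 3.9
position: [0.5378, 0.0736, 0.2612]
tcp_rot: [[0.944, -0.33, -0.0], [-0.33, -0.944, -0.001], [-0.0, 0.001, -1.0]]
ft_force: [-0.2, -0.6, 0.2]
gripper_width: -0.0001
gripper_force: 0.0
```

Emit:
play_rows --slide '[[0,0,1],[0,0,1],[0,0,1],[0,0,0.75],[0,0,0]]' --delta_rot '[[0,0,0],[0,0,0],[0,0,0],[0,0,0],[0,0,0]]' --gripper '[-1,-1,-1,-1,-1]'

```text
time: 4.4
position: [0.5358, 0.073, 0.165]
tcp_rot: [[0.943, -0.332, -0.006], [-0.332, -0.943, -0.0], [-0.005, 0.002, -1.0]]
ft_force: [-0.5, -0.2, -0.1]
gripper_width: -0.0
gripper_force: 0.0
```

```bash
python3 s.py
python3 - <<'E'
from h import *
g=eyes.grab_frame("wrist");cv2.imwrite("pics/w1.png",g["pixels"][:,:,::-1])
g=eyes.grab_frame("scene");a=cv2.resize(g["pixels"][150:330,200:400,::-1],(800,600)[:2]) if 0 else cv2.resize(g["pixels"][150:300,220:400,::-1],(720,600));cv2.imwrite("pics/s1.png",a)
E
```

```text
4.4 box [0.0206 0.11   0.165 ] Fbox [-0.4 -0.4 -0.1] w -0.0
[[1.0, -0.001, -0.005], [-0.001, -1.0, -0.002], [-0.005, 0.002, -1.0]]
```

View pics/s1.png

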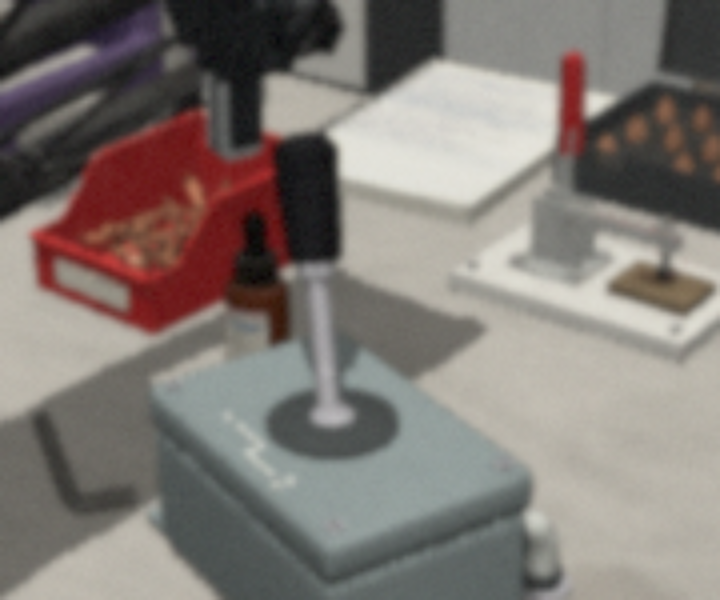

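The fingers (s1, around (235,130)) hang left of the grip (around (308,190)), with their tips below its top.

Emit:
play_rows --slide '[[0,0.25,0],[0,0.2,0],[0,0.1,0],[0,0.1,0],[0,0.08,0]]' --delta_rot '[[0,0,0],[0,0,0],[0,0,0],[0,0,0],[0,0,0]]' --gripper '[-1,-1,-1,-1,-1]'

```text
time: 5.0
position: [0.5321, 0.0567, 0.1679]
tcp_rot: [[0.944, -0.331, 0.0], [-0.331, -0.944, -0.0], [0.0, -0.0, -1.0]]
ft_force: [0.3, -0.1, -0.2]
gripper_width: 0.0001
gripper_force: 0.0
```

Emit:
play_rows --slide '[[0,0.08,0],[0,0.08,0],[0,0.08,0],[0,0.08,0],[0,0.08,0]]' --delta_rot '[[0,0,0],[0,0,0],[0,0,0],[0,0,0],[0,0,0]]' --gripper '[-1,-1,-1,-1,-1]'

```text
time: 5.5
position: [0.5287, 0.0475, 0.1675]
tcp_rot: [[0.944, -0.33, -0.0], [-0.33, -0.944, 0.0], [-0.0, 0.0, -1.0]]
ft_force: [-0.8, -0.7, -0.6]
gripper_width: -0.0002
gripper_force: 0.0
```

```bash
python3 s.py
```

```text
5.5 box [0.0223 0.0835 0.1675] Fbox [-0.5 -0.9 -0.6] w -0.0
[[1.0, 0.0, -0.0], [0.0, -1.0, -0.0], [-0.0, 0.0, -1.0]]
```

Emit:
play_rows --slide '[[0,0.08,0],[0,0.08,0],[0,0.08,0],[0,0.08,0],[0,0.08,0]]' --delta_rot '[[0,0,0],[0,0,0],[0,0,0],[0,0,0],[0,0,0]]' --gripper '[-1,-1,-1,-1,-1]'

```text
time: 6.0
position: [0.528, 0.0396, 0.1694]
tcp_rot: [[0.944, -0.33, 0.007], [-0.33, -0.944, 0.003], [0.005, -0.005, -1.0]]
ft_force: [3.6, 6.9, 5.9]
gripper_width: -0.0
gripper_force: 4.4
```

```bash
python3 s.py
```

```text
6.0 box [0.0243 0.0759 0.1694] Fbox [1.1 7.7 5.9] w -0.0
[[1.0, 0.0, 0.005], [0.0, -1.0, 0.005], [0.005, -0.005, -1.0]]
```

Emit:
play_rows --slide '[[0,0.08,0],[0,0.08,0],[0,0.08,0],[0,0.08,0],[0,0.08,0]]' --delta_rot '[[0,0,0],[0,0,0],[0,0,0],[0,0,0],[0,0,0]]' --gripper '[-1,-1,-1,-1,-1]'

```text
time: 6.5
position: [0.5219, 0.0284, 0.1675]
tcp_rot: [[0.944, -0.33, -0.0], [-0.33, -0.944, -0.0], [-0.0, 0.0, -1.0]]
ft_force: [0.3, 0.8, 0.9]
gripper_width: -0.0001
gripper_force: 0.7
```

```bash
python3 s.py
```

```text
6.5 box [0.0222 0.0633 0.1675] Fbox [-0.   0.8  0.9] w -0.0
[[1.0, 0.0, -0.0], [0.0, -1.0, -0.0], [-0.0, 0.0, -1.0]]
```

Emit:
play_rows --slide '[[0,0.08,0],[0,0.08,0],[0,0.08,0],[0,0.08,0],[0,0.08,0]]' --delta_rot '[[0,0,0],[0,0,0],[0,0,0],[0,0,0],[0,0,0]]' --gripper '[-1,-1,-1,-1,-1]'

```text
time: 7.0
position: [0.5186, 0.0189, 0.1674]
tcp_rot: [[0.944, -0.331, -0.0], [-0.331, -0.944, -0.0], [-0.0, 0.0, -1.0]]
ft_force: [0.7, -0.3, -1.1]
gripper_width: -0.0005
gripper_force: 0.0
```

Emit:
play_rows --slide '[[0,0.08,0],[0,0.08,0],[0,0.08,0],[0,0.08,0],[0,0.06,0]]' --delta_rot '[[0,0,0],[0,0,0],[0,0,0],[0,0,0],[0,0,0]]' --gripper '[-1,-1,-1,-1,-1]'

```text
time: 7.5
position: [0.5157, 0.0103, 0.1677]
tcp_rot: [[0.944, -0.331, 0.0], [-0.331, -0.944, 0.0], [0.0, -0.0, -1.0]]
ft_force: [-0.5, 0.4, 0.1]
gripper_width: 0.0001
gripper_force: 0.4
```

```bash
python3 s.py
python3 - <<'E'
from h import *
g=eyes.grab_frame("top");a=cv2.resize(g["pixels"][180:280,220:370,::-1],(800,533),interpolation=cv2.INTER_CUBIC)
g=eyes.grab_frame("scene");b=cv2.resize(g["pixels"][160:310,220:400,::-1],(720,600));cv2.imwrite("pics/s2.png",b)
E
```

```text
7.5 box [0.0224 0.0441 0.1677] Fbox [-0.6  0.2  0.1] w 0.0
[[1.0, 0.0, 0.0], [0.0, -1.0, 0.0], [0.0, -0.0, -1.0]]
```

View pics/s2.png

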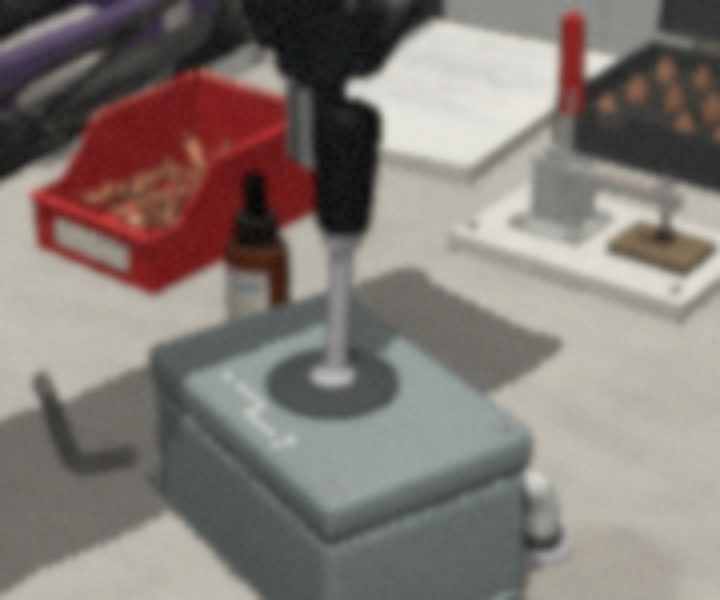

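The lever (grip at about (345,165)) has passed the detent and stands against the fingers; now I feel for the stop.

Emit:
play_rows --slide '[[0,0.04,0],[0,0.04,0],[0,0.04,0],[0,0.04,0]]' --delta_rot '[[0,0,0],[0,0,0],[0,0,0],[0,0,0]]' --gripper '[-1,-1,-1,-1]'

```text
time: 8.0
position: [0.5144, 0.0065, 0.1676]
tcp_rot: [[0.944, -0.33, -0.0], [-0.33, -0.944, 0.0], [-0.0, -0.0, -1.0]]
ft_force: [0.4, 2.0, 0.8]
gripper_width: 0.0003
gripper_force: 0.3
```

Emit:
play_rows --slide '[[0,0.04,0],[0,0.04,0],[0,0.04,0]]' --delta_rot '[[0,0,0],[0,0,0],[0,0,0]]' --gripper '[-1,-1,-1]'

```text
time: 8.3
position: [0.5133, 0.0036, 0.1676]
tcp_rot: [[0.944, -0.33, -0.0], [-0.33, -0.944, 0.0], [-0.0, 0.0, -1.0]]
ft_force: [0.7, 0.8, 0.5]
gripper_width: 0.0003
gripper_force: 0.3
```

Emit:
play_rows --slide '[[0,0.04,0],[0,0.04,0],[0,0.04,0]]' --delta_rot '[[0,0,0],[0,0,0],[0,0,0]]' --gripper '[-1,-1,-1]'

```text
time: 8.6
position: [0.5123, 0.0008, 0.1676]
tcp_rot: [[0.944, -0.331, -0.0], [-0.331, -0.944, 0.0], [-0.0, -0.0, -1.0]]
ft_force: [0.5, 0.9, 0.9]
gripper_width: -0.0001
gripper_force: 0.3
```

Emit:
play_rows --slide '[[0,0.04,0],[0,0.04,0],[0,0.04,0]]' --delta_rot '[[0,0,0],[0,0,0],[0,0,0]]' --gripper '[-1,-1,-1]'

```text
time: 8.9
position: [0.5113, -0.0021, 0.1675]
tcp_rot: [[0.944, -0.331, -0.0], [-0.331, -0.944, 0.0], [-0.0, 0.0, -1.0]]
ft_force: [-0.6, 0.3, 1.8]
gripper_width: -0.0001
gripper_force: 0.3
```

Emit:
play_rows --slide '[[0,0.04,0],[0,0.04,0],[0,0.04,0]]' --delta_rot '[[0,0,0],[0,0,0],[0,0,0]]' --gripper '[-1,-1,-1]'

```text
time: 9.2
position: [0.5103, -0.0049, 0.1676]
tcp_rot: [[0.944, -0.331, -0.0], [-0.331, -0.944, 0.0], [-0.0, -0.0, -1.0]]
ft_force: [0.2, 1.0, -0.5]
gripper_width: 0.0
gripper_force: 0.3
```

Emit:
play_rows --slide '[[0,0.04,0],[0,0.04,0],[0,0.04,0]]' --delta_rot '[[0,0,0],[0,0,0],[0,0,0]]' --gripper '[-1,-1,-1]'

```text
time: 9.5
position: [0.5094, -0.0077, 0.1676]
tcp_rot: [[0.944, -0.331, -0.0], [-0.331, -0.944, -0.0], [-0.0, 0.0, -1.0]]
ft_force: [0.1, 0.7, 0.7]
gripper_width: -0.0004
gripper_force: 0.3
```

Emit:
play_rows --slide '[[0,0.04,0],[0,0.04,0],[0,0.04,0]]' --delta_rot '[[0,0,0],[0,0,0],[0,0,0]]' --gripper '[-1,-1,-1]'

```text
time: 9.8
position: [0.5087, -0.0098, 0.1677]
tcp_rot: [[0.944, -0.331, 0.001], [-0.331, -0.944, 0.001], [0.0, -0.002, -1.0]]
ft_force: [2.0, 5.9, 1.0]
gripper_width: -0.0002
gripper_force: 3.1
```

Emit:
play_rows --slide '[[0,0.04,0],[0,0.04,0]]' --delta_rot '[[0,0,0],[0,0,0]]' --gripper '[-1,-1]'

```text
time: 10.0
position: [0.5084, -0.0107, 0.1678]
tcp_rot: [[0.944, -0.331, 0.002], [-0.331, -0.944, 0.003], [0.0, -0.004, -1.0]]
ft_force: [3.5, 10.1, 0.7]
gripper_width: -0.0002
gripper_force: 5.3
```

The stop is found with the lever near upright. Now I back off and carry the fingers round behind the grip while the two seconds run.

Emit:
play_rows --slide '[[0,-0.1,0],[0,-0.1,0],[0,-0.4,0],[0,-0.6,0],[0,0,0]]' --delta_rot '[[0,0,0],[0,0,0],[0,0,0],[0,0,0],[0,0,0]]' --gripper '[-1,-1,-1,-1,-1]'

```text
time: 10.5
position: [0.5182, 0.0176, 0.1675]
tcp_rot: [[0.944, -0.329, 0.0], [-0.329, -0.944, 0.0], [0.0, -0.0, -1.0]]
ft_force: [-0.6, -0.3, 0.1]
gripper_width: -0.0001
gripper_force: 0.0
```

Emit:
play_rows --slide '[[0.5,0,0],[0.5,0,0],[0.5,0,0],[0.5,0,0],[0,0,0]]' --delta_rot '[[0,0,0],[0,0,0],[0,0,0],[0,0,0],[0,0,0]]' --gripper '[-1,-1,-1,-1,-1]'

```text
time: 11.0
position: [0.5668, -0.0018, 0.1673]
tcp_rot: [[0.943, -0.332, 0.001], [-0.332, -0.943, -0.0], [0.001, 0.0, -1.0]]
ft_force: [0.1, 0.0, -0.3]
gripper_width: -0.0002
gripper_force: 0.0
```

```bash
python3 s.py;  python3 - <<'E'
from h import *
g=eyes.grab_frame("top");a=cv2.resize(g["pixels"][180:280,220:370,::-1],(800,533),interpolation=cv2.INTER_CUBIC);cv2.imwrite("pics/t3.png",a)
g=eyes.grab_frame("scene")
b=cv2.resize(g["pixels"][160:310,220:400,::-1],(720,600));cv2.imwrite("pics/s3.png",b)
E
```

```text
11.0 box [0.0746 0.0496 0.1673] Fbox [ 0.1  0.  -0.3] w -0.0
[[1.0, -0.001, 0.001], [-0.001, -1.0, -0.0], [0.001, 0.0, -1.0]]
```

View pics/s3.png

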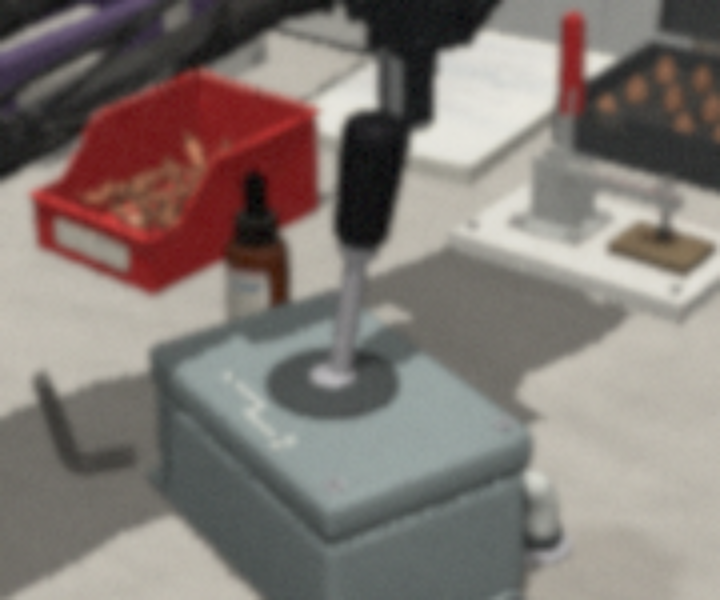

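The lever (grip foot about (358,240), top about (375,120)) stands where I left it, and the fingers are behind it.

```bash
cat > e.py <<'E'
from h import *
g=eyes.grab_frame("scene")
R=cv2.Rodrigues(np.array([0,0,-.337]))[0];pv=np.array([.480,-.024,.07])
for sw in(-.05,0,.05,.1,.15):
  for ti in(.13,.175):
    u=cv2.Rodrigues(np.array([sw,0,0.]))[0]@cv2.Rodrigues(np.array([0,ti,0.]))[0]@[0,0,1.]
    q=[((np.array(proj(g,pv+R@u*l))-[220,160])*4).round(0).tolist() for l in(.01,.082,.139)]
    print(sw,ti,q,(.139*u)[:2].round(4))
E
python3 e.py
```

```text
-0.05 0.13 [[330.0, 396.0], [342.0, 238.0], [352.0, 106.0]] [0.018  0.0069]
-0.05 0.175 [[331.0, 395.0], [350.0, 237.0], [365.0, 105.0]] [0.0242 0.0068]
0 0.13 [[331.0, 396.0], [348.0, 241.0], [362.0, 111.0]] [0.018 0.   ]
0 0.175 [[332.0, 396.0], [355.0, 240.0], [374.0, 110.0]] [0.0242 0.    ]
0.05 0.13 [[331.0, 397.0], [353.0, 245.0], [371.0, 117.0]] [ 0.018  -0.0069]
0.05 0.175 [[332.0, 396.0], [360.0, 244.0], [384.0, 116.0]] [ 0.0242 -0.0068]
0.1 0.13 [[332.0, 397.0], [359.0, 249.0], [381.0, 124.0]] [ 0.018  -0.0138]
0.1 0.175 [[333.0, 397.0], [366.0, 248.0], [394.0, 123.0]] [ 0.0242 -0.0137]
0.15 0.13 [[333.0, 398.0], [364.0, 254.0], [391.0, 132.0]] [ 0.018  -0.0206]
0.15 0.175 [[334.0, 398.0], [371.0, 253.0], [404.0, 130.0]] [ 0.0242 -0.0205]
```

Emit:
play_rows --slide '[[0,0.7,0],[0,0.7,0],[0,0.7,0],[0,0,0],[0,0,0]]' --delta_rot '[[0,0,0],[0,0,0],[0,0,0],[0,0,0],[0,0,0]]' --gripper '[-1,-1,-1,-1,-1]'

```text
time: 11.65
position: [0.5472, -0.05, 0.1677]
tcp_rot: [[0.943, -0.331, 0.0], [-0.331, -0.943, 0.0], [-0.0, -0.0, -1.0]]
ft_force: [0.5, 0.9, -0.2]
gripper_width: 0.0002
gripper_force: 0.0
```

Emit:
play_rows --slide '[[-0.2,0,0],[-0.2,0,0],[-0.1,0,0],[-0.1,0,0],[-0.1,0,0]]' --delta_rot '[[0,0,0],[0,0,0],[0,0,0],[0,0,0],[0,0,0]]' --gripper '[-1,-1,-1,-1,-1]'

```text
time: 12.15
position: [0.5308, -0.044, 0.1676]
tcp_rot: [[0.944, -0.33, 0.0], [-0.33, -0.944, -0.0], [0.0, -0.0, -1.0]]
ft_force: [0.1, -0.4, 0.4]
gripper_width: -0.0
gripper_force: 0.0
```

Emit:
play_rows --slide '[[-0.08,0,0],[-0.08,0,0],[-0.08,0,0],[-0.08,0,0]]' --delta_rot '[[0,0,0],[0,0,0],[0,0,0],[0,0,0]]' --gripper '[-1,-1,-1,-1]'

```text
time: 12.55
position: [0.5233, -0.0417, 0.1675]
tcp_rot: [[0.944, -0.331, -0.0], [-0.331, -0.944, -0.0], [-0.0, 0.0, -1.0]]
ft_force: [0.3, -0.1, 0.5]
gripper_width: -0.0002
gripper_force: 0.0
```

```bash
python3 s.py
```

```text
12.55 box [ 0.0467 -0.0024  0.1675] Fbox [0.3 0.  0.5] w -0.0
[[1.0, 0.0, -0.0], [0.0, -1.0, -0.0], [-0.0, 0.0, -1.0]]
```

Emit:
play_rows --slide '[[-0.08,0,0],[-0.08,0,0],[-0.08,0,0],[-0.08,0,0]]' --delta_rot '[[0,0,0],[0,0,0],[0,0,0],[0,0,0]]' --gripper '[-1,-1,-1,-1]'

```text
time: 12.95
position: [0.516, -0.0391, 0.1678]
tcp_rot: [[0.944, -0.331, 0.001], [-0.331, -0.944, -0.0], [0.001, -0.0, -1.0]]
ft_force: [1.8, -0.7, 0.5]
gripper_width: 0.0002
gripper_force: 0.6
```

Emit:
play_rows --slide '[[-0.08,0,0],[-0.08,0,0],[-0.08,0,0]]' --delta_rot '[[0,0,0],[0,0,0],[0,0,0]]' --gripper '[-1,-1,-1]'

```text
time: 13.25
position: [0.5101, -0.037, 0.1676]
tcp_rot: [[0.944, -0.331, 0.0], [-0.331, -0.944, 0.0], [0.0, -0.0, -1.0]]
ft_force: [0.4, -0.2, 1.0]
gripper_width: 0.0
gripper_force: 0.5
```

Emit:
play_rows --slide '[[-0.08,0,0],[-0.08,0,0],[-0.08,0,0],[-0.08,0,0]]' --delta_rot '[[0,0,0],[0,0,0],[0,0,0],[0,0,0]]' --gripper '[-1,-1,-1,-1]'

```text
time: 13.65
position: [0.5025, -0.0344, 0.1676]
tcp_rot: [[0.944, -0.331, 0.0], [-0.331, -0.944, 0.0], [0.0, -0.0, -1.0]]
ft_force: [1.0, -0.6, 1.0]
gripper_width: -0.0002
gripper_force: 0.5
```

Emit:
play_rows --slide '[[-0.06,0,0],[-0.06,0,0],[-0.06,0,0]]' --delta_rot '[[0,0,0],[0,0,0],[0,0,0]]' --gripper '[-1,-1,-1]'

```text
time: 13.95
position: [0.4984, -0.0329, 0.1676]
tcp_rot: [[0.944, -0.331, 0.0], [-0.331, -0.944, -0.0], [0.0, 0.0, -1.0]]
ft_force: [0.4, -0.6, 0.8]
gripper_width: 0.0003
gripper_force: 0.5
```

Emit:
play_rows --slide '[[-0.06,0,0],[-0.06,0,0],[-0.06,0,0]]' --delta_rot '[[0,0,0],[0,0,0],[0,0,0]]' --gripper '[-1,-1,-1]'

```text
time: 14.25
position: [0.4942, -0.0314, 0.1676]
tcp_rot: [[0.944, -0.331, 0.0], [-0.331, -0.944, -0.0], [0.0, -0.0, -1.0]]
ft_force: [1.6, -0.5, 0.3]
gripper_width: 0.0003
gripper_force: 0.5
```

```bash
python3 s.py
```

```text
14.25 box [ 0.0158 -0.0023  0.1676] Fbox [1.7 0.  0.3] w 0.0
[[1.0, 0.0, 0.0], [0.0, -1.0, 0.0], [0.0, -0.0, -1.0]]
```

Emit:
play_rows --slide '[[-0.06,0,0],[-0.06,0,0],[-0.06,0,0]]' --delta_rot '[[0,0,0],[0,0,0],[0,0,0]]' --gripper '[-1,-1,-1]'

```text
time: 14.55
position: [0.4897, -0.0299, 0.1675]
tcp_rot: [[0.944, -0.33, -0.0], [-0.33, -0.944, 0.0], [-0.0, 0.0, -1.0]]
ft_force: [0.0, -0.1, 1.3]
gripper_width: -0.0001
gripper_force: 0.4
```

Emit:
play_rows --slide '[[-0.05,0,0],[-0.05,0,0],[-0.05,0,0]]' --delta_rot '[[0,0,0],[0,0,0],[0,0,0]]' --gripper '[-1,-1,-1]'

```text
time: 14.85
position: [0.4862, -0.0287, 0.1675]
tcp_rot: [[0.944, -0.331, -0.0], [-0.331, -0.944, 0.0], [-0.0, -0.0, -1.0]]
ft_force: [0.0, 0.6, 0.3]
gripper_width: 0.0003
gripper_force: 0.3
```

Emit:
play_rows --slide '[[-0.05,0,0],[-0.05,0,0],[-0.05,0,0]]' --delta_rot '[[0,0,0],[0,0,0],[0,0,0]]' --gripper '[-1,-1,-1]'

```text
time: 15.15
position: [0.4836, -0.0277, 0.1677]
tcp_rot: [[0.944, -0.331, 0.002], [-0.331, -0.944, -0.0], [0.002, -0.0, -1.0]]
ft_force: [5.2, -1.0, -3.0]
gripper_width: -0.0
gripper_force: 2.3
```

Emit:
play_rows --slide '[[-0.05,0,0],[-0.05,0,0],[-0.05,0,0]]' --delta_rot '[[0,0,0],[0,0,0],[0,0,0]]' --gripper '[-1,-1,-1]'

```text
time: 15.45
position: [0.4816, -0.027, 0.168]
tcp_rot: [[0.944, -0.331, 0.005], [-0.331, -0.944, -0.001], [0.005, -0.0, -1.0]]
ft_force: [9.8, -2.6, -5.3]
gripper_width: -0.0
gripper_force: 4.5
```

```bash
python3 s.py
```

```text
15.45 box [ 0.0025 -0.0023  0.168 ] Fbox [10.1  0.8 -5.3] w -0.0
[[1.0, -0.0, 0.005], [-0.0, -1.0, 0.0], [0.005, -0.0, -1.0]]
```

Front stop reached at about 10 N. Now I move round to the left side of the lever.

Emit:
play_rows --slide '[[0.2,0,0],[0.5,0,0],[0.5,0,0],[0,-0.7,0],[0,-0.7,0]]' --delta_rot '[[0,0,0],[0,0,0],[0,0,0],[0,0,0],[0,0,0]]' --gripper '[-1,-1,-1,-1,-1]'

```text
time: 15.95
position: [0.5199, -0.0034, 0.1672]
tcp_rot: [[0.943, -0.332, -0.001], [-0.332, -0.943, 0.0], [-0.001, 0.0, -1.0]]
ft_force: [0.1, -0.0, 1.0]
gripper_width: -0.0001
gripper_force: 0.0
```

Emit:
play_rows --slide '[[0,-0.7,0],[0,0,0],[-0.7,0,0],[-0.7,0,0],[-0.6,0,0]]' --delta_rot '[[0,0,0],[0,0,0],[0,0,0],[0,0,0],[0,0,0]]' --gripper '[-1,-1,-1,-1,-1]'

```text
time: 16.45
position: [0.477, 0.0296, 0.1672]
tcp_rot: [[0.944, -0.33, -0.002], [-0.33, -0.944, -0.0], [-0.001, 0.001, -1.0]]
ft_force: [-0.2, 0.6, 0.7]
gripper_width: 0.0002
gripper_force: 0.0
```

```bash
python3 s.py;  python3 - <<'E'
from h import *
g=eyes.grab_frame("scene")
b=cv2.resize(g["pixels"][160:310,220:400,::-1],(720,600));cv2.imwrite("pics/s4.png",b)
E
```

```text
16.45 box [-0.0206  0.0496  0.1672] Fbox [-0.4  0.5  0.7] w 0.0
[[1.0, 0.0, -0.001], [0.0, -1.0, -0.001], [-0.001, 0.001, -1.0]]
```

View pics/s4.png

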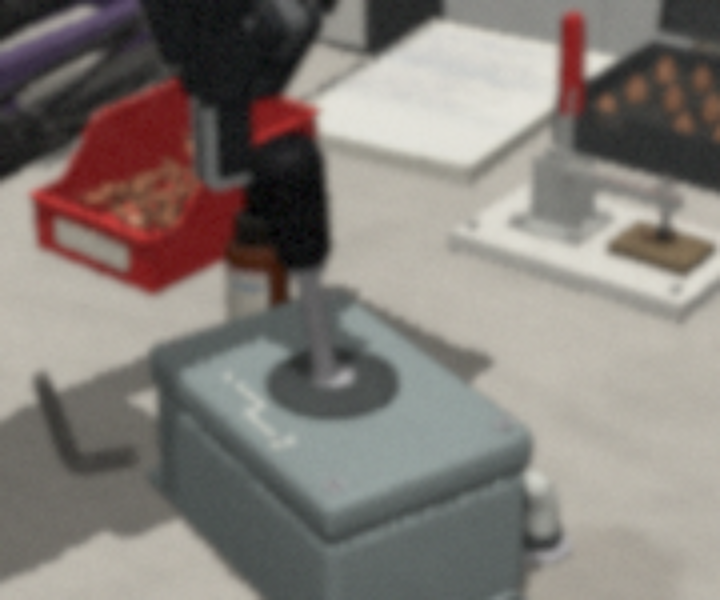

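The lever (grip at about (295,200)) leans front, with the fingers to its left at about (220,150). Now I throw it right.

Emit:
play_rows --slide '[[0,0.3,0],[0,0.3,0],[0,0.2,0],[0,0.1,0],[0,0.1,0]]' --delta_rot '[[0,0,0],[0,0,0],[0,0,0],[0,0,0],[0,0,0]]' --gripper '[-1,-1,-1,-1,-1]'

```text
time: 17.0
position: [0.4698, 0.0057, 0.1675]
tcp_rot: [[0.944, -0.331, 0.0], [-0.331, -0.944, 0.0], [0.0, -0.0, -1.0]]
ft_force: [-0.1, 0.6, 0.1]
gripper_width: -0.0001
gripper_force: 0.3
```

Emit:
play_rows --slide '[[0,0.08,0],[0,0.08,0],[0,0.08,0],[0,0.08,0]]' --delta_rot '[[0,0,0],[0,0,0],[0,0,0],[0,0,0]]' --gripper '[-1,-1,-1,-1]'

```text
time: 17.4
position: [0.4669, -0.0012, 0.1676]
tcp_rot: [[0.944, -0.33, 0.0], [-0.33, -0.944, 0.0], [0.0, -0.0, -1.0]]
ft_force: [1.8, 0.3, 0.2]
gripper_width: -0.0
gripper_force: 0.3
```

Emit:
play_rows --slide '[[0,0.08,0],[0,0.08,0],[0,0.08,0]]' --delta_rot '[[0,0,0],[0,0,0],[0,0,0]]' --gripper '[-1,-1,-1]'

```text
time: 17.7
position: [0.4648, -0.007, 0.1676]
tcp_rot: [[0.944, -0.33, -0.0], [-0.33, -0.944, 0.0], [-0.0, -0.0, -1.0]]
ft_force: [0.5, 0.1, 0.0]
gripper_width: 0.0
gripper_force: 0.5
```

```bash
python3 s.py
```

```text
17.7 box [-0.0199  0.011   0.1676] Fbox [0.5 0.3 0. ] w 0.0
[[1.0, 0.0, -0.0], [0.0, -1.0, 0.0], [-0.0, -0.0, -1.0]]
```

Emit:
play_rows --slide '[[0,0.08,0],[0,0.08,0],[0,0.08,0],[0,0.08,0]]' --delta_rot '[[0,0,0],[0,0,0],[0,0,0],[0,0,0]]' --gripper '[-1,-1,-1,-1]'

```text
time: 18.1
position: [0.4618, -0.0133, 0.1672]
tcp_rot: [[0.944, -0.331, -0.001], [-0.331, -0.944, 0.002], [-0.002, -0.002, -1.0]]
ft_force: [0.1, 6.0, -2.3]
gripper_width: -0.0002
gripper_force: 2.5
```

Emit:
play_rows --slide '[[0,0.08,0],[0,0.08,0],[0,0.08,0],[0,0.08,0]]' --delta_rot '[[0,0,0],[0,0,0],[0,0,0],[0,0,0]]' --gripper '[-1,-1,-1,-1]'

```text
time: 18.5
position: [0.4594, -0.0223, 0.1675]
tcp_rot: [[0.944, -0.33, -0.0], [-0.33, -0.944, -0.0], [-0.0, 0.0, -1.0]]
ft_force: [-0.2, 2.0, 0.2]
gripper_width: 0.0001
gripper_force: 0.9
```

Emit:
play_rows --slide '[[0,0.08,0],[0,0.08,0],[0,0.06,0]]' --delta_rot '[[0,0,0],[0,0,0],[0,0,0]]' --gripper '[-1,-1,-1]'

```text
time: 18.8
position: [0.458, -0.0279, 0.1678]
tcp_rot: [[0.944, -0.331, 0.001], [-0.331, -0.944, -0.001], [0.001, 0.001, -1.0]]
ft_force: [0.5, 0.2, -0.0]
gripper_width: -0.0001
gripper_force: 0.0
```

```bash
python3 s.py
```

```text
18.8 box [-0.0195 -0.011   0.1678] Fbox [ 0.4  0.4 -0. ] w -0.0
[[1.0, 0.0, 0.001], [0.0, -1.0, -0.001], [0.001, 0.001, -1.0]]
```

Contact is lost, so it snapped. I check gently against the end stop.

Emit:
play_rows --slide '[[0,0.08,0],[0,0.08,0],[0,0.08,0],[0,0.08,0]]' --delta_rot '[[0,0,0],[0,0,0],[0,0,0],[0,0,0]]' --gripper '[-1,-1,-1,-1]'

```text
time: 19.2
position: [0.4551, -0.035, 0.1676]
tcp_rot: [[0.944, -0.331, 0.0], [-0.331, -0.944, -0.0], [0.0, 0.0, -1.0]]
ft_force: [-1.0, -0.2, -0.1]
gripper_width: -0.0002
gripper_force: 0.0
```

Emit:
play_rows --slide '[[0,0.06,0],[0,0.06,0],[0,0.06,0]]' --delta_rot '[[0,0,0],[0,0,0],[0,0,0]]' --gripper '[-1,-1,-1]'

```text
time: 19.5
position: [0.4538, -0.0388, 0.1675]
tcp_rot: [[0.944, -0.331, 0.0], [-0.331, -0.944, 0.001], [0.0, -0.001, -1.0]]
ft_force: [1.4, 2.6, -1.0]
gripper_width: -0.0
gripper_force: 1.2
```

```bash
python3 s.py
```

```text
19.5 box [-0.0199 -0.0226  0.1675] Fbox [ 0.5  2.9 -1. ] w -0.0
[[1.0, -0.0, 0.0], [-0.0, -1.0, 0.001], [0.0, -0.001, -1.0]]
```

The stop is met at y = -0.0226, where I predicted it for home. I retreat and look.

Emit:
play_rows --slide '[[0,-0.3,0],[0,-0.8,0],[0,-0.9,0],[0,0,-0.8],[0,0,-1]]' --delta_rot '[[0,0,0],[0,0,0],[0,0,0],[0,0,0],[0,0,0]]' --gripper '[-1,-1,-1,-1,-1]'

```text
time: 20.0
position: [0.4694, 0.0095, 0.212]
tcp_rot: [[0.944, -0.329, -0.003], [-0.329, -0.944, 0.001], [-0.003, 0.0, -1.0]]
ft_force: [0.1, -0.3, -0.1]
gripper_width: 0.0002
gripper_force: 0.0
```

Emit:
play_rows --slide '[[0,-0.5,-1],[0,-1,-0.5],[0,-1,0],[0,0,0],[0,0,0]]' --delta_rot '[[0,0,0],[0,0,0],[0,0,0],[0,0,0],[0,0,0]]' --gripper '[-1,-1,-1,-1,-1]'

```text
time: 20.5
position: [0.4906, 0.0677, 0.2498]
tcp_rot: [[0.944, -0.329, -0.001], [-0.329, -0.944, -0.0], [-0.001, 0.001, -1.0]]
ft_force: [0.3, 1.0, -0.1]
gripper_width: -0.0001
gripper_force: 0.0
```

```bash
python3 s.py;  python3 - <<'E'
from h import *
g=eyes.grab_frame("scene")
b=cv2.resize(g["pixels"][170:360,210:400,::-1],(600,600));cv2.imwrite("pics/s5.png",b)
R=cv2.Rodrigues(np.array([0,0,-.337]))[0];pv=np.array([.480,-.024,.07])
for sw in(.3,.36,.436):
    u=cv2.Rodrigues(np.array([sw,0,0.]))[0]@cv2.Rodrigues(np.array([0,-.15,0.]))[0]@[0,0,1.]
    print(sw,[((np.array(proj(g,pv+R@u*l))-[210,170])*600/190).round(0).tolist() for l in(.01,.082,.139)])
E
```

```text
20.5 box [-0.0203  0.09    0.2498] Fbox [-0.   1.  -0.1] w -0.0
[[1.0, 0.002, -0.001], [0.002, -1.0, -0.001], [-0.001, 0.001, -1.0]]
0.3 [[291.0, 286.0], [295.0, 195.0], [298.0, 114.0]]
0.36 [[292.0, 287.0], [300.0, 201.0], [307.0, 125.0]]
0.436 [[293.0, 288.0], [306.0, 210.0], [318.0, 140.0]]
```

View pics/s5.png

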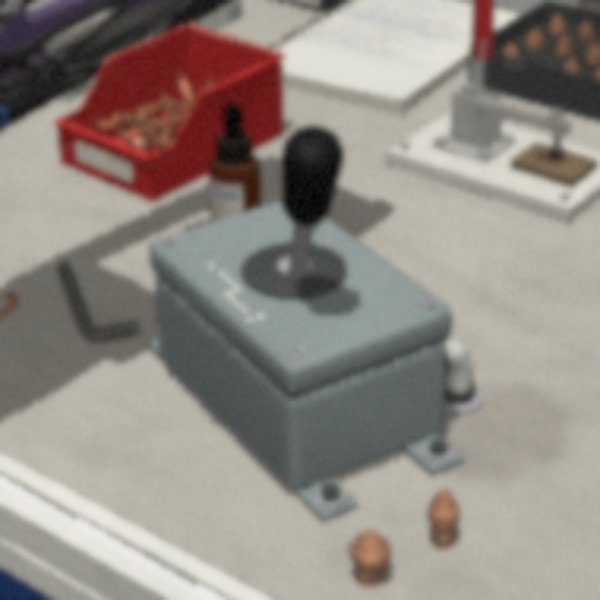

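The lever (top about (314,140), foot about (306,215)) matches home at 0.436. The bottle, tips and hex key are undisturbed and the arm is clear.

```bash
python3 -c "
from plant import env
print(env.hand_in())"
```

```text
the job is handed in; nothing more can be done
None
```

The lever went from feed one to off, stayed there more than two seconds, and snapped home in feed two. It was let go with nothing round the switch visibly moved, and the job was handed in at about 20.6 s; no verdict came back.

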